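Press a bush home with the arbor press

ROBOT

A 6-joint arm with a two-finger parallel gripper is mounted at the origin on the work surface. World frame = base frame: x ahead of the robot, y to its left, z up, the work surface at z = 0. Lengths are in m, angles in degrees, forces in N, time in s.
With the tool pointing down it reaches from about 0.275 to 0.775 m from the base axis. Payload 14.6 kg.
Tool frame: the origin (TCP) lies where the fingers leave the gripper's body, on its centre line; the fingertips stand 73 mm ahead of it and the grasp point (between the pads) lies grasp_offset ahead of it (grasp_offset is the distance from the TCP to the grasp point, in m); x points along the fingers, y is the direction in which the jaws open and shut, and the axes are right-handed (so a half turn about x gives the same grasp; the last joint's range is limited). The gripper opens to 85 mm and grips with 20 to 120 N. Pads are 22 mm wide; open, the fingers measure 114 mm over their backs; the gripper's body (76 mm by 85 mm) begins 54 mm behind the grasp point. The pads swing forward as they close: fully open they stand 13 mm farther back than shut.
Start: joints at [-75.762, 15.075, -2.767, 72.158, 0, 81.102], TCP at [0.206, -0.483, 0.304] pointing down, gripper open.
Joint ranges: [-151.79, 151.79], [-50.71, 97.33], [-67.44, 78.34], [-121.81, 120.89], [-77.56, 73.72], [-180, 180]. Speed limits (degrees/s): [108.29, 108.29, 147.25, 159.86, 180, 180].

INTERFACE

Orientations are given as a 3x3 rotation matrix whose columns are the frame's x, y, z axes.
In Python, from plant import * gives the robot as it stands.
- The arm moves only by the tool apply_moves, never from a script. Its argument "commands" is text: rows parted by semicolons, each of 7 numbers parted by spaces: the shift along the tool's x, y, z normalised to -1 to 1, where 1 is 20 mm, then the turn, a rotation vector about the tool's x, y, z normalised to -1 to 1, where 1 is pi rad, then the opening, from 0 (shut) to 1 (fully open). A call has 1 to 10 rows; each row shifts and turns the commanded pose from where the row before left it, along the tool's axes as they then stand; what a row does not reach is not made up. A row lasts 1/8 s, in which the tool goes at most 62.5 mm and 10.7 degrees, less where a joint would pass 70% of its speed; a pose out of reach is approached as far as the arm can. A call with a number of a shift or a turn outside -1 to 1 is refused whole. A call with a gripper value outside its range is refused whole. The fingers move at their own pace and stop on an object; the grip force is fixed at half the most. Time passes only in rows, so rows that do not move let the fingers close. It gives the time, the measured TCP pose, the force and the opening at its end, in the units of the state.
- observe(): the state, without advancing time (a new reading comes with each control period).
- camera(name): name is "scene" or "top" or "wrist"; returns a dict with "img" (400x640x3 uint8, blue, green, red), "mtx" (3x3 intrinsics, pixels), "eye" and "rotation" of the camera in the world. Camera axes: x right, y up, looking along -z (the intrinsics and any distortion apply to the point x, -y, -z); pixel columns grow to the right and rows downward; lengths in m; the calibration is good to about 2 mm. A picture is of the moment at which its call begins. There is no depth.
- sign_off(): hands the job in, once; it reports no verdict.
The state is a dict: "time_s": time; "joint_pos": joint angles; "joint_vel": joint speeds; "tau": joint torques, N m; "ee_pos": TCP position; "eef_rot": TCP orientation; "ft_force": force on the tool from outside, world axes, zero at the start; "wrist_torque": the same for the moment, N m; "width": opening from 0.0 (shut) to 1.0 (fully open).
Only numpy, scipy, OpenCV 4.12 (cv2) and the standard library are available. Lean on these libraries where they do the work, as an engineer would, in place of code of your own. Each camera call takes 0.05 s, during which the arm holds its last target. There are 200 camera calls.

TASK

The bush in the bearing bracket still has to be pressed in. With one finger push the bracket along the guides of the arbor press until it meets the stop, so that the bush stands under the ram; then push the press lever down with a finger until the bush's flange sits on the bracket, and let the lever come all the way back up. Only push: do not lift the bracket, and leave the loose parts lying around the press where they are.

Things in the scene. Friction and masses are not known exactly. Their poses are not given: they have to be found in the camera images.
- press: Green cast-iron arbor press, bolted down. Origin: on the bench under the ram axis. x points from its open operator side (facing the robot) back to the column, y to the press's left, z up. Base x -90 to 170, y -55 to 55 mm. Head over the ram x -41 to 137, y -32 to 32 (lever-shaft boss to y = -47), z 155 to 250 mm. Column x 75 to 137, y -28 to 28 mm. Ram top at z = 311 mm when raised.
- guide_mouth (a point): Point fixed to the press: middle of the open left end of the guide channel, on its floor, the top of a steel plate (z = 52 mm; x -52 to 52, y -66 to 215 mm in the press frame). The channel runs along the press's y, 63 mm wide, between two guide strips 14 mm wide and 9 mm high; an 18 mm high stop closes its right end, with its face at y = -45 mm.
- bracket: Loose aluminium bearing bracket, a flat bar 60 x 150 x 20 mm, 0.5 kg, lying in the guide channel with 1.5 mm play each side. Origin: on its underside, on the bush axis. Its y runs along its length, like the press's: from y = -45 mm (end that meets the stop) to +105 mm (end to push). It starts 50 to 90 mm left of its place; pushed to the press's -y it meets the stop with the bush under the ram.
- bracket_end (a point): Middle of the bracket's outer (left) end face, 10 mm above its underside: the face to push, 60 mm wide and 20 mm high. Sliding the bracket takes about 3 N.
- bush_top (a point): Centre of the top of the flanged bronze bush that stands in the bracket's bore: flange 32 mm across and 4 mm thick, barrel 24 mm across, bore 17 mm.
- bush (a joint): How far the bush has been pressed in, in m. 0: flange underside 14 mm above the bracket; 0.014: flange seated on the bracket. Starts between 0 and 0.004. A press fit: it needs about 50 N from the ram, and stays where it is left.
- ram_nose (a point): Centre of the flat lower face of the ram, on the ram axis. Raised it is 96 mm above the bench, 6 mm above the top of a bush that has not been pressed at all.
- lever (a joint): Angle in rad by which the press lever has been pushed down. 0: raised, pointing to the operator (-x of the press) and 40 degrees above horizontal, held against its stop by a spring. The ram goes down 20 mm per rad, so the flange seats at about 1.0 (lever 17 degrees below horizontal); end of travel 1.25. Let go, it springs back up to 0.
- lever_pivot (a point): On the lever's shaft axis (parallel to the press's y), in the vertical plane in which the lever swings, 62 mm to the right of the ram axis, 32 mm behind it and 205 mm above the bench. The lever is a round steel bar 14 mm thick. Pushed 140 mm from the shaft it takes about 8 to 12 N while the bush goes in, up to 5 N otherwise.
- lever_ball (a point): Centre of the black ball, 28 mm across, at the end of the lever, 203 mm from the shaft axis. It moves with the lever.
- spare_bush: Loose flanged bronze bush, 32 mm across, 23 mm tall, standing flange down on the bench. Origin: centre of its underside. Leave it alone.
- bolt: Loose hexagon bolt standing on its head with washer and nut, 32 mm across, 60 mm tall. Origin: centre of its underside. Leave it alone.
- flat_bar: Loose steel flat bar lying on the bench, 32 x 140 x 10 mm, length along its y. Origin: centre of its underside. Leave it alone.
- profile: Loose blue corrugated sheet-metal strip lying on the bench, 56 x 160 x 12 mm, length along its y. Origin: centre of its underside. Leave it alone.
Things that resemble listed ones, but are neither listed nor needed, are in the scene too. What is meant by the bracket is not green or red, and is the larger of those in its own colour.

How it is judged (in metres and radians):
On the way, in this order (a step that is already met when the one before it is completed fails the run):
1. the bearing bracket lies against the stop, flat, with the bush under the raised ram (horizontal distance between bush_top and ram_nose below 0.004 m and z of bracket in the frame of press below 0.055 m and value of joint lever below 0.15 rad), for 0.2 s.
2. the lever goes down while the bush, under the ram, still stands proud (it is the ram that presses it in) (value of joint lever above 0.25 rad and value of joint bush below 0.011 m and horizontal distance between bush_top and ram_nose below 0.006 m).
3. the lever has been pushed down and the ram has pressed the bush's flange onto the bracket (value of joint bush above 0.0128 m and value of joint lever above 0.85 rad and horizontal distance between bush_top and ram_nose below 0.006 m), for 0.1 s.
At the end, for the whole second after the job is handed in: The bush is seated (flange within 1.5 mm of the bracket), the lever is back up (within 0.08 rad of its stop), and the bearing bracket lies flat and at rest in the guides with the bush within 6 mm of the ram axis (value of joint bush above 0.0125 m and value of joint lever below 0.08 rad and horizontal distance between bush_top and ram_nose below 0.006 m and z of bracket in the frame of press below 0.055 m and angle between bracket's own z axis and vertical below 0.05 rad and linear speed of bracket below 0.01 m/s); the robot touches nothing.
It fails at once if the bearing bracket is lifted or tipped (z of bracket in the frame of press above 0.06 m or angle between bracket's own z axis and vertical above 0.15 rad).
It fails at once if a loose part beside the press is pushed away or lifted (distance of any of spare_bush, bolt, flat_bar, profile from where it was at the start of the episode above 0.015 m).
It also fails if it takes over 69 s, if anything falls off the work surface, if the arm or the gripper's body presses on something with over 40 N, if the wrist force passes 120 N, or if a joint passes its speed limit or range.

## Working session

There is one attempt and no reset: what is moved stays moved. The work goes in short steps, Python scripts to look and compute and a tool call to move; the robot and the scene stay as the last step left them, time stands still between calls to the robot, and variables do not carry over. Pictures are saved under pics/ and viewed, about 8 in all and at most 12, crops included, and the job is handed in when it is done.

Besides the shell and the picture viewer there is one more tool, called as a command line: name --argument value ..., lists and objects as JSON in quotes. apply_moves: Moves the arm, as the interface text tells. Scaled input: -1 to 1 covers 20 mm each way for a shift and pi rad each way for a turn. Its arguments: {"type":"object","properties":{"commands":{"type":"string"}},"required":["commands"]}

```bash
mkdir -p pics; cat > h.py <<'E'
from plant import *
import numpy as np, cv2
def ray(c,u,v):
    p=np.linalg.inv(c["mtx"])@np.array([u,v,1.]); d=np.array(c["rotation"])@np.array([p[0],-p[1],-p[2]]); return np.array(c["eye"]),d/np.linalg.norm(d)
def onz(c,u,v,z):
    e,d=ray(c,u,v); return e+d*(z-e[2])/d[2]
def proj(c,P):
    q=np.array(c["rotation"]).T@(np.array(P)-np.array(c["eye"])); q=np.array([q[0],-q[1],-q[2]]); q=np.array(c["mtx"])@q; return q[:2]/q[2]
E
python3 - <<'E'
from h import *
import pickle
cs={}
for n in("scene","top"):
    c=camera(n); cs[n]=c; cv2.imwrite(f"pics/{n}0.png",c["img"]); print(n,c.keys(),c["mtx"],c["eye"],c["rotation"])
pickle.dump(cs,open("c0.pkl","wb")); print(observe())
E
```

```text
scene dict_keys(['img', 'mtx', 'eye', 'rotation']) [[456.37962341   0.         318.92168784]
 [  0.         456.37962341 200.18776073]
 [  0.           0.           1.        ]] [0.90714497 0.5458655  0.99560205] [[-0.82330022 -0.43573454  0.36374739]
 [ 0.56745581 -0.61710672  0.54513595]
 [-0.01306361  0.65522112  0.75532419]]
top dict_keys(['img', 'mtx', 'eye', 'rotation']) [[506.58188368   0.         318.23350574]
 [  0.         506.58188368 204.71786002]
 [  0.           0.           1.        ]] [ 0.4184065  -0.0268035   1.54267219] [[-0.02155579  0.99754807 -0.06658227]
 [-0.99966727 -0.0205621   0.01557387]
 [ 0.01416661  0.06689582  0.99765939]]
{'time_s': 0.1, 'joint_pos': array([-7.57611926e+01,  1.50962575e+01, -2.79793105e+00,  7.21587004e+01,
        8.86349047e-04,  8.11023166e+01]), 'joint_vel': array([-0.02614362, -0.00808139,  0.11599482, -0.0049547 , -0.06096544,
        0.00618748]), 'tau': array([ 2.19979534e-03, -6.38578820e+01,  3.85064220e+01,  1.00636517e-02,
       -1.94403797e-04,  8.05145390e-06]), 'ee_pos': array([ 0.20624487, -0.4826135 ,  0.30348574]), 'eef_rot': array([[-2.12051671e-04,  3.92922754e-01, -9.19571457e-01],
       [ 8.98533850e-04, -9.19571032e-01, -3.92922779e-01],
       [-9.99999574e-01, -9.09586013e-04, -1.58057821e-04]]), 'ft_force': array([-0.05117116, -0.48842992, -1.47659926]), 'wrist_torque': array([-0.06496451,  0.05035248, -0.01832407]), 'width': 1.0024237020958726}
```

View pics/scene0.png

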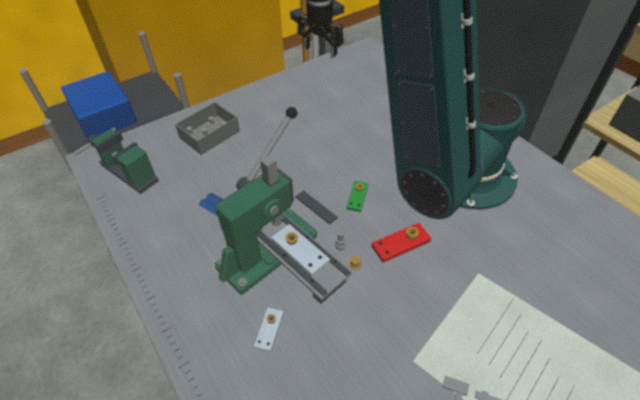

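View pics/top0.png

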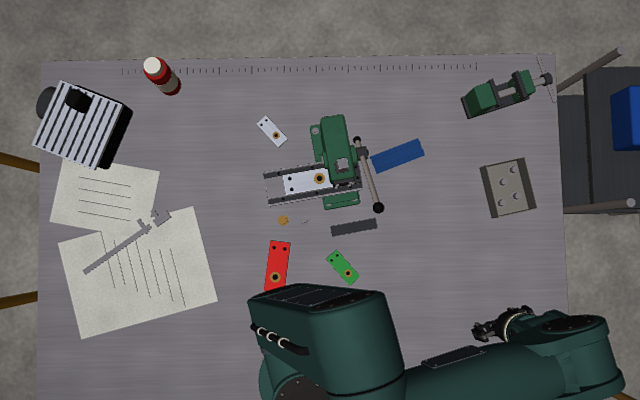

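Scene: the press stands at about (340,165) in the top view. Bracket candidates, by top-view pixel:
- Silver bar in the channel, (303,181)
- Small silver plate on the bench, (271,131)
- Red, (277,265)
- Green, (343,267)

I choose the silver bar in the channel, the larger of the two silver ones. Next is a close crop plus measurement.

```bash
python3 - <<'E'
from h import *
import pickle
cs=pickle.load(open("c0.pkl","rb"))
t=cs["top"];s=cs["scene"]
a=cv2.resize(t["img"][100:250,250:440],None,fx=4,fy=4,interpolation=cv2.INTER_CUBIC)
cv2.imwrite("pics/ctop.png",a)
b=cv2.resize(s["img"][95:305,195:365],None,fx=2.8,fy=2.8,interpolation=cv2.INTER_CUBIC)
cv2.imwrite("pics/cscene.png",b)
im=t["img"].astype(int); hsv=cv2.cvtColor(t["img"],cv2.COLOR_BGR2HSV)
m=((im.min(2)>165)).astype(np.uint8); m[:, :240]=0;m[:,370:]=0;m[:100]=0;m[250:]=0
cn,_=cv2.findContours(m,cv2.RETR_EXTERNAL,cv2.CHAIN_APPROX_NONE)
for c in cn:
    if cv2.contourArea(c)>60:
        r=cv2.minAreaRect(c); bx=cv2.boxPoints(r); print("silver",r,cv2.contourArea(c))
        for p in bx: print(p,onz(t,*p,.072).round(4))
m=cv2.inRange(hsv,(8,120,80),(25,255,255)); n,l,st,ce=cv2.connectedComponentsWithStats(m)
for i in range(1,n):
    if st[i,4]>15: print("bronze",st[i],ce[i],onz(t,*ce[i],.085).round(4))
res={}
for nm,c,box in(("top",t,(360,190,400,225)),("scene",s,(280,100,303,125))):
    x0,y0,x1,y1=box; m=(c["img"].max(2)<60).astype(np.uint8); k=np.zeros_like(m);k[y0:y1,x0:x1]=m[y0:y1,x0:x1]
    k=cv2.morphologyEx(k,cv2.MORPH_OPEN,np.ones((3,3)))
    mo=cv2.moments(k,True); res[nm]=(mo["m10"]/mo["m00"],mo["m01"]/mo["m00"]); print(nm,"ball",res[nm],mo["m00"])
e1,d1=ray(t,*res["top"]);e2,d2=ray(s,*res["scene"])
A=np.stack([d1,-d2],1); x=np.linalg.lstsq(A,e2-e1,rcond=None)[0]; print("ball",e1+d1*x[0],e2+d2*x[1])
E
```

```text
silver ((307.13848876953125, 180.47528076171875), (19.68855094909668, 47.00641632080078), 79.87532806396484) 822.5
[282.27075 174.91594] [0.6059 0.0533 0.072 ]
[328.54517 166.65266] [ 0.6275 -0.0823  0.072 ]
[332.00623 186.03462] [ 0.5704 -0.0911  0.072 ]
[285.7318 194.2979] [0.5489 0.0442 0.072 ]
silver ((271.5846862792969, 130.88339233398438), (31.483501434326172, 11.982948303222656), 47.290611267089844) 343.0
[256.50482 123.3802 ] [0.7596 0.1263 0.072 ]
[265.30994 115.2524 ] [0.7834 0.1002 0.072 ]
[286.66455 138.38658] [0.7134 0.0386 0.072 ]
[277.85944 146.51437] [0.6898 0.0648 0.072 ]
bronze [273 132   6   7  20] [275.45 134.9 ] [0.7217 0.0704 0.085 ]
bronze [314 173  10  11  62] [318.98387097 177.9516129 ] [ 0.5933 -0.0534  0.085 ]
bronze [278 215  10  10  78] [282.61538462 219.83333333] [0.4742 0.0538 0.085 ]
bronze [345 270   7   7  26] [347.80769231 272.73076923] [ 0.319 -0.13   0.085]
bronze [270 272  11  11  69] [274.69565217 276.57971014] [0.3128 0.0791 0.085 ]
top ball (373.6195652173913, 213.6413043478261) 184.0
scene ball (291.19444444444446, 112.30555555555556) 72.0
ball [ 0.47496398 -0.17774264  0.33367583] [ 0.48948857 -0.18774663  0.33560426]
```

View pics/ctop.png

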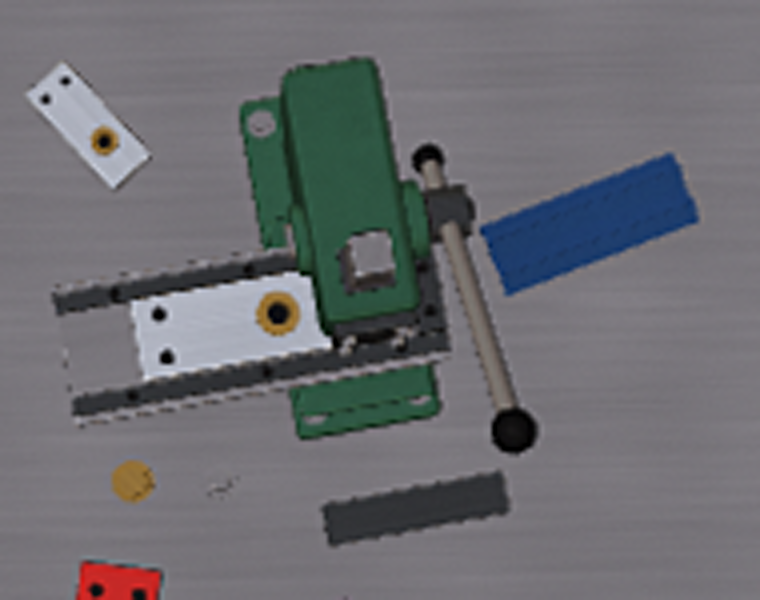

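View pics/cscene.png

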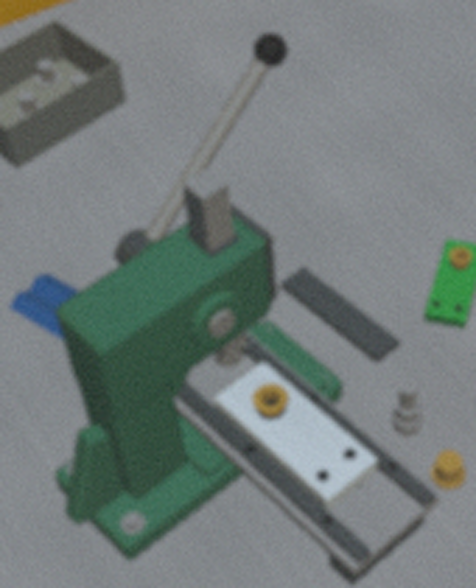

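The bracket, with its bush, is confirmed in the channel at about (307,180), end face edge (283,175)–(287,195). The ball is really at (378,207) in the top view, because the mask there picked up the arm. Next I fix the press frame.

```bash
cat >> h.py <<'E'
def R(y): return np.array([[np.cos(y),-np.sin(y),0],[np.sin(y),np.cos(y),0],[0,0,1]])
E
python3 - <<'E'
from h import *
import pickle
cs=pickle.load(open("c0.pkl","rb")); t=cs["top"];s=cs["scene"]
def tri(a,b):
    e1,d1=ray(t,*a);e2,d2=ray(s,*b); x=np.linalg.lstsq(np.stack([d1,-d2],1),e2-e1,rcond=None)[0]; return (e1+d1*x[0]).round(4),(e2+d2*x[1]).round(4)
C=lambda u,v:(250+(u-1.5)/4,100+(v-1.5)/4); S=lambda u,v:(195+u/2.8,95+v/2.8)
print("ball",tri(C(513,430),S(270,49)))
print("bush",tri(C(278,314),S(271,400)))
print("ramtop by z",onz(t,*C(370,253),.311), "tri",tri(C(370,253),S(207,187)))
# guide strip outer edges, z .061
P=[onz(t,*C(*p),.061) for p in((52,292),(290,252),(74,418),(448,355))]
for a,b in((0,1),(2,3)):
    d=P[a]-P[b]; print("yaw",np.degrees(np.arctan2(-d[0],d[1])),P[a].round(4),P[b].round(4))
E5=[onz(t,*C(*p),.072) for p in((131,301),(147,382))]; print("end",E5,(E5[0]+E5[1])/2)
ball=onz(t,*C(513,430),.3355); ram=onz(t,*C(370,253),.311)
for y in(8,9,10):
    r=R(np.radians(y)); print(y,"origin from ball",ball-r@[-.1235,-.062,.3355],"ram",ram, "in press",(r.T@(onz(t,*C(278,314),.088)-ram)).round(4))
E
```

```text
ball (array([ 0.4903, -0.1882,  0.3353]), array([ 0.4891, -0.1874,  0.3351]))
bush (array([ 0.5934, -0.0539,  0.0797]), array([ 0.5912, -0.0523,  0.0794]))
ramtop by z [ 0.60221528 -0.10682921  0.311     ] tri (array([ 0.603 , -0.1072,  0.3056]), array([ 0.6006, -0.1055,  0.3051]))
yaw 8.494999462577585 [0.6152 0.1115 0.061 ] [ 0.6414 -0.0641  0.061 ]
yaw 8.424829654282744 [0.5221 0.0967 0.061 ] [ 0.5628 -0.1786  0.061 ]
end [array([0.60598658, 0.05299945, 0.072     ]), array([0.54644971, 0.04236626, 0.072     ])] [0.57621815 0.04768286 0.072     ]
8 origin from ball [ 6.03931638e-01 -1.09573820e-01  1.11022302e-16] ram [ 0.60221528 -0.10682921  0.311     ] in press [-0.0023  0.0539 -0.223 ]
9 origin from ball [ 6.02542837e-01 -1.07601984e-01  1.11022302e-16] ram [ 0.60221528 -0.10682921  0.311     ] in press [-0.0014  0.054  -0.223 ]
10 origin from ball [ 6.01119834e-01 -1.05654687e-01  1.11022302e-16] ram [ 0.60221528 -0.10682921  0.311     ] in press [-0.0004  0.054  -0.223 ]
```

apply_moves --commands "-0.4 0 0 -0.05268 0 0 0; -0.4 0 0 -0.05268 0 0 0; -0.4 0 0 -0.05268 0 0 0; -0.4 0 0 -0.05268 0 0 0; -0.4 0 0 -0.05268 0 0 0; -0.4 0 0 -0.05268 0 0 0; -0.4 0 0 -0.05268 0 0 0; -0.4 0 0 -0.05268 0 0 0; 0 0.5 -1 0 0 0 0; 0 0.5 -1 0 0 0 0"

```text
time_s: 1.35
ee_pos: [0.2198, -0.4396, 0.3675]
eef_rot: [[-0.0, 0.988, 0.156], [0.001, 0.156, -0.988], [-1.0, -0.0, -0.001]]
ft_force: [1.2, -0.1, 0.2]
width: 0.001
```

apply_moves --commands "0 0.5 -1 0 0 0 0; 0 0.5 -1 0 0 0 0; 0 0.5 -1 0 0 0 0; 0 0.5 -1 0 0 0 0; 0 0.5 -1 0 0 0 0; 0 0.5 -1 0 0 0 0; 0 0.5 -1 0 0 0 0; 0 0.5 -1 0 0 0 0; 0 0.5 -1 0 0 0 0; 0 0.5 -1 0 0 0 0"

```text
time_s: 2.6
ee_pos: [0.2875, -0.2255, 0.3679]
eef_rot: [[0.0, 0.988, 0.156], [-0.0, 0.156, -0.988], [-1.0, 0.0, 0.0]]
ft_force: [-0.6, 0.3, 0.4]
width: 0.0
```

apply_moves --commands "0 0.5 -1 0 0 0 0; 0 0.5 -1 0 0 0 0; 0 0.5 -1 0 0 0 0; 0 0.5 -1 0 0 0 0; 0 0.5 -1 0 0 0 0; 0 0.5 -1 0 0 0 0; 0 0.5 -1 0 0 0 0; 0 0.5 -1 0 0 0 0; 0 0.5 -1 0 0 0 0; 0 0.5 -1 0 0 0 0"

```text
time_s: 3.85
ee_pos: [0.3545, -0.0124, 0.3679]
eef_rot: [[0.0, 0.988, 0.157], [-0.0, 0.157, -0.988], [-1.0, 0.0, 0.0]]
ft_force: [0.0, -0.9, -0.0]
width: 0.004
```

apply_moves --commands "0 0.957 -0.242 0 0 0 0; 0 0.957 -0.242 0 0 0 0; 0 0.957 -0.242 0 0 0 0; 0 0.957 -0.242 0 0 0 0; 0 0.957 -0.242 0 0 0 0; 0 0.957 -0.242 0 0 0 0; 0 0.957 -0.242 0 0 0 0; 0.5 0.957 -0.242 0 0 0 0; 0.5 0.957 -0.242 0 0 0 0; 0.5 0.957 -0.242 0 0 0 0"

```text
time_s: 5.1
ee_pos: [0.5373, 0.0644, 0.3368]
eef_rot: [[-0.001, 0.988, 0.156], [0.0, 0.156, -0.988], [-1.0, -0.001, -0.0]]
ft_force: [0.0, -0.2, 0.0]
width: -0.001
```

apply_moves --commands "0.5 0.957 -0.242 0 0 0 0; 0.5 0.957 -0.242 0 0 0 0; 0.9 0 0 0 0 0 0; 0.9 0 0 0 0 0 0; 0.9 0 0 0 0 0 0; 0.9 0 0 0 0 0 0; 0.9 0 0 0 0 0 0; 0.9 0 0 0 0 0 0; 0.9 0 0 0 0 0 0; 0.8 0 0 0 0 0 0"

```text
time_s: 6.35
ee_pos: [0.573, 0.0797, 0.1748]
eef_rot: [[-0.0, 0.988, 0.156], [0.0, 0.156, -0.988], [-1.0, -0.0, -0.0]]
ft_force: [-0.4, 0.4, 0.0]
width: -0.004
```

```bash
python3 - <<'E'
from h import *
s=camera("scene"); cv2.imwrite("pics/s1.png",cv2.resize(s["img"][120:310,200:400],None,fx=3,fy=3,interpolation=cv2.INTER_CUBIC)); o=observe();print(o["ee_pos"],o["ft_force"])
E
```

```text
[0.57236954 0.07969705 0.17302278] [ 0.23077667 -0.50027057 -1.79854009]
```

View pics/s1.png

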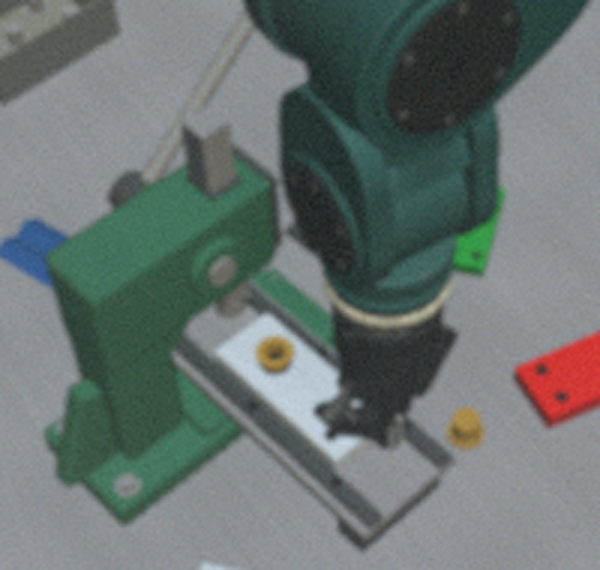

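The closed fingers hang over the open channel, about 20 mm beyond the bracket's end face (crop ≈(345,455)). I go down and push.

apply_moves --commands "0.6 0 0 0 0 0 0; 0.6 0 0 0 0 0 0; 0.5 0 0 0 0 0 0; 0.25 0 0 0 0 0 0; 0 0 0 0 0 0 0"

```text
time_s: 7.02
ee_pos: [0.5725, 0.0795, 0.1367]
eef_rot: [[-0.0, 0.988, 0.156], [0.0, 0.156, -0.988], [-1.0, -0.0, -0.0]]
ft_force: [-0.7, 0.8, 0.3]
width: 0.003
```

apply_moves --commands "0 0 0.3 0 0 0 0; 0 0 0.3 0 0 0 0; 0 0 0.2 0 0 0 0; 0 0 0.2 0 0 0 0; 0 0 0.2 0 0 0 0; 0 0 0.2 0 0 0 0; 0 0 0.2 0 0 0 0; 0 0 0.2 0 0 0 0"

```text
time_s: 8.02
ee_pos: [0.5782, 0.044, 0.1371]
eef_rot: [[0.0, 0.988, 0.157], [0.001, 0.157, -0.988], [-1.0, 0.0, -0.001]]
ft_force: [-1.7, 5.8, 3.7]
width: -0.002
```

apply_moves --commands "0 0 0.2 0 0 0 0; 0 0 0.2 0 0 0 0; 0 0 0.2 0 0 0 0; 0 0 0.2 0 0 0 0; 0 0 0.2 0 0 0 0; 0 0 0.2 0 0 0 0; 0 0 0.2 0 0 0 0; 0 0 0.1 0 0 0 0"

```text
time_s: 9.02
ee_pos: [0.5829, 0.0143, 0.137]
eef_rot: [[0.0, 0.988, 0.156], [0.001, 0.156, -0.988], [-1.0, 0.0, -0.001]]
ft_force: [-0.9, 4.7, 4.0]
width: -0.0
```

apply_moves --commands "0 0 0.08 0 0 0 0; 0 0 0.08 0 0 0 0; 0 0 0.08 0 0 0 0"

```text
time_s: 9.4
ee_pos: [0.5836, 0.0097, 0.137]
eef_rot: [[0.0, 0.988, 0.157], [0.001, 0.157, -0.988], [-1.0, 0.0, -0.001]]
ft_force: [-1.1, 6.0, 3.8]
width: 0.004
```

apply_moves --commands "0 0 0.08 0 0 0 0; 0 0 0.08 0 0 0 0"

```text
time_s: 9.65
ee_pos: [0.5838, 0.0078, 0.137]
eef_rot: [[-0.0, 0.988, 0.157], [0.004, 0.157, -0.988], [-1.0, 0.0, -0.004]]
ft_force: [-2.7, 21.4, 7.0]
width: 0.002
```

apply_moves --commands "0 0 0.08 0 0 0 0; 0 0 0.08 0 0 0 0"

```text
time_s: 9.9
ee_pos: [0.5838, 0.007, 0.137]
eef_rot: [[-0.001, 0.987, 0.159], [0.01, 0.159, -0.987], [-1.0, 0.001, -0.01]]
ft_force: [-4.0, 42.8, 10.5]
width: 0.001
```

The bracket is against the stop: contact came at y = 0.008, against a predicted 0.0076. I back off and rise.

apply_moves --commands "0 0 -0.3 0 0 0 0; 0 0 -0.5 0 0 0 0; 0 0 -0.5 0 0 0 0; -0.5 0 0 0 0 0 0; -1 0 0 0 0 0 0; -1 0 0 0 0 0 0; -1 0 0 0 0 0 0; -1 0 0 0 0 0 0; -1 0 0 0 0 0 0; -1 0 0 0 0 0 0"

```text
time_s: 11.15
ee_pos: [0.5806, 0.0286, 0.2683]
eef_rot: [[0.001, 0.988, 0.156], [-0.0, 0.156, -0.988], [-1.0, 0.001, 0.0]]
ft_force: [-0.7, -0.6, 0.6]
width: -0.005
```

apply_moves --commands "-1 0 0 0 0 0 0; -1 0 0 0 0 0 0; -1 0 0 0 0 0 0; -1 0 0 0 0 0 0; -1 0 0 0 0 0 0; -1 0 0 0 0 0 0; -1 0 0 0 0 0 0; -1 0 0 0 0 0 0; -0.3 0 0 0 0 0 0; 0 0 0 0 0 0 0"

```text
time_s: 12.4
ee_pos: [0.5806, 0.0288, 0.4329]
eef_rot: [[0.0, 0.988, 0.156], [-0.0, 0.156, -0.988], [-1.0, 0.0, 0.0]]
ft_force: [0.3, 1.1, -0.6]
width: 0.001
```

```bash
python3 - <<'E'
from h import *
s=camera("scene"); t=camera("top"); f=lambda a:cv2.resize(a,None,fx=3,fy=3,interpolation=cv2.INTER_CUBIC)
cv2.imwrite("pics/s2.png",f(s["img"][120:310,200:400])); o=observe();print(o["ee_pos"],o["ft_force"])
o=np.array([.602,-.107,0]); r=R(np.radians(9))
print("expected end corners px", [proj(s,o+r@[x,.105,.072]) for x in(-.03,.03)], "ball",proj(s,o+r@[-.1235,-.062,.3355]))
E
```

```text
[0.58046807 0.02885455 0.4322763 ] [-0.22494764  0.23526891 -0.63222684]
expected end corners px [array([313.62772392, 244.86160131]), array([295.47690447, 259.05338543])] ball [291.15649154 112.42086655]
```

View pics/s2.png

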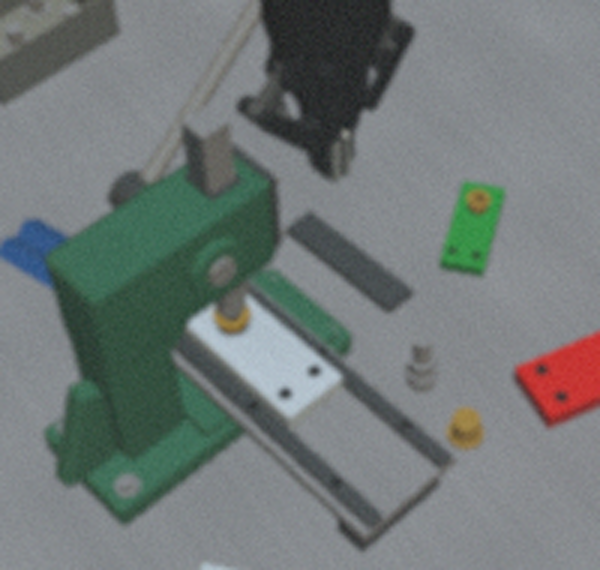

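The bush stands under the ram nose (crop (232,318)), and the bracket's end corners are at (343,378) and (292,420), against a predicted (341,375) and (286,417). Now the lever.

apply_moves --commands "0 -0.4 1 0 0 0 0; 0 -0.4 1 0 0 0 0; 0 -0.4 1 0 0 0 0; 0 -0.4 1 0 0 0 0; 0 -0.4 1 0 0 0 0; 0 -0.4 1 0 0 0 0; 0 -0.4 1 0 0 0 0; 0 -0.4 1 0 0 0 0; 0 -0.4 1 0 0 0 0; 0 -0.4 1 0 0 0 0"

```text
time_s: 13.75
ee_pos: [0.5319, -0.1827, 0.4326]
eef_rot: [[-0.001, 0.988, 0.156], [0.0, 0.156, -0.988], [-1.0, -0.001, -0.0]]
ft_force: [0.3, 0.7, -0.4]
width: -0.001
```

apply_moves --commands "0.3 0 0 0 0 0 0; 0.4 0 0 0 0 0 0; 0.4 0 0 0 0 0 0; 0.2 0 0 0 0 0 0; 0 0 0 0 0 0 0"

```text
time_s: 14.38
ee_pos: [0.5328, -0.1808, 0.4066]
eef_rot: [[-0.0, 0.988, 0.157], [0.0, 0.157, -0.988], [-1.0, -0.0, -0.0]]
ft_force: [-0.9, 0.8, -0.4]
width: 0.001
```

```bash
python3 - <<'E'
from h import *
s=camera("scene"); cv2.imwrite("pics/s3.png",cv2.resize(s["img"][60:260,200:400],None,fx=3,fy=3,interpolation=cv2.INTER_CUBIC)); o=observe();print(o["ee_pos"],o["ft_force"],R(np.radians(9)).T@(o["ee_pos"]-[.602,-.107,0]))
E
```

```text
[ 0.53282285 -0.18089129  0.40691487] [-1.06702104  0.47023198  0.30838507] [-0.07988461 -0.06215987  0.40691487]
```

View pics/s3.png

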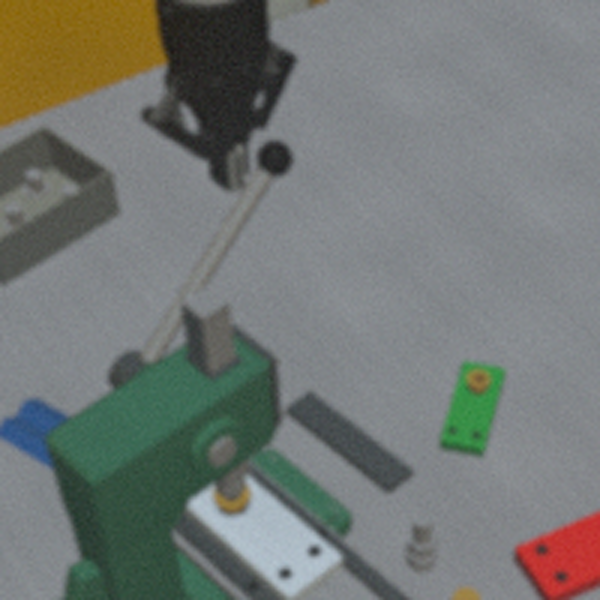

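The fingertips (crop (235,180)) are above the lever bar, inboard of the ball at (275,157). I press down along the arc.

apply_moves --commands "0.4 0 0 0 0 0 0; 0.4 0 0 0 0 0 0; 0.4 0 0 0 0 0 0; 0.4 -0.05 0 0 0 0 0; 0.4 -0.05 0 0 0 0 0"

```text
time_s: 15.05
ee_pos: [0.5308, -0.1815, 0.3667]
eef_rot: [[0.001, 0.988, 0.156], [-0.0, 0.156, -0.988], [-1.0, 0.001, 0.0]]
ft_force: [-0.8, -0.9, 5.8]
width: -0.003
```

apply_moves --commands "0.4 -0.05 0 0 0 0 0; 0.4 -0.05 0 0 0 0 0; 0.4 -0.05 0 0 0 0 0; 0.4 -0.05 0 0 0 0 0; 0.4 -0.05 0 0 0 0 0; 0.4 -0.05 0 0 0 0 0"

```text
time_s: 15.8
ee_pos: [0.5248, -0.1825, 0.3187]
eef_rot: [[0.0, 0.988, 0.156], [-0.001, 0.156, -0.988], [-1.0, 0.0, 0.001]]
ft_force: [-0.4, 0.4, 5.7]
width: -0.0
```

apply_moves --commands "0.4 -0.05 0 0 0 0 0; 0.4 -0.05 0 0 0 0 0; 0.4 -0.05 0 0 0 0 0; 0.4 -0.05 0 0 0 0 0; 0.4 -0.05 0 0 0 0 0; 0.3 -0.05 0 0 0 0 0; 0.3 0 0 0 0 0 0"

```text
time_s: 16.68
ee_pos: [0.5198, -0.1834, 0.2679]
eef_rot: [[0.004, 0.988, 0.157], [-0.001, 0.157, -0.988], [-1.0, 0.004, 0.001]]
ft_force: [3.9, 3.5, 15.6]
width: -0.001
```

apply_moves --commands "0.2 0 0 0 0 0 0; 0.2 0 0 0 0 0 0; 0.1 0 0 0 0 0 0"

```text
time_s: 17.05
ee_pos: [0.5203, -0.1834, 0.2581]
eef_rot: [[0.005, 0.988, 0.157], [-0.001, 0.157, -0.988], [-1.0, 0.005, 0.002]]
ft_force: [-4.3, -1.6, 15.1]
width: 0.001
```

apply_moves --commands "0.15 0 0 0 0 0 0; 0.15 0 0 0 0 0 0; 0.15 0 0 0 0 0 0"

```text
time_s: 17.42
ee_pos: [0.5199, -0.1838, 0.2491]
eef_rot: [[0.004, 0.988, 0.156], [-0.002, 0.156, -0.988], [-1.0, 0.004, 0.002]]
ft_force: [4.1, 0.2, 16.5]
width: 0.001
```

apply_moves --commands "0.1 0 0 0 0 0 0; 0.1 0 0 0 0 0 0"

```text
time_s: 17.68
ee_pos: [0.5205, -0.1838, 0.2455]
eef_rot: [[0.006, 0.988, 0.157], [-0.002, 0.157, -0.988], [-1.0, 0.005, 0.002]]
ft_force: [5.8, 2.2, 19.9]
width: 0.003
```

apply_moves --commands "0.1 0 0 0 0 0 0; 0.1 0 0 0 0 0 0"

```text
time_s: 17.92
ee_pos: [0.5212, -0.1837, 0.2424]
eef_rot: [[0.008, 0.988, 0.157], [-0.002, 0.157, -0.988], [-1.0, 0.008, 0.003]]
ft_force: [5.8, 5.3, 32.5]
width: 0.001
```

apply_moves --commands "0.08 0 0 0 0 0 0; 0.08 0 0 0 0 0 0"

```text
time_s: 18.18
ee_pos: [0.5217, -0.1837, 0.2401]
eef_rot: [[0.01, 0.988, 0.157], [-0.002, 0.157, -0.988], [-1.0, 0.009, 0.004]]
ft_force: [6.2, 6.6, 40.5]
width: 0.0
```

The force has risen to 40 N, where pressing takes about 15 N, so the bush has bottomed. I hold briefly and then let the lever back up.

apply_moves --commands "0 0 0 0 0 0 0; -0.4 0 0 0 0 0 0; -0.5 0.04 0 0 0 0 0; -0.5 0.04 0 0 0 0 0; -0.5 0.04 0 0 0 0 0; -0.5 0.04 0 0 0 0 0; -0.5 0.04 0 0 0 0 0; -0.5 0.04 0 0 0 0 0; -0.5 0.04 0 0 0 0 0; -0.5 0.04 0 0 0 0 0"

```text
time_s: 19.42
ee_pos: [0.5256, -0.1823, 0.3254]
eef_rot: [[0.001, 0.988, 0.156], [0.0, 0.156, -0.988], [-1.0, 0.001, 0.0]]
ft_force: [3.2, 1.0, 1.7]
width: -0.003
```

apply_moves --commands "-0.5 0.04 0 0 0 0 0; -0.5 0.04 0 0 0 0 0; -0.5 0.04 0 0 0 0 0; -0.5 0.04 0 0 0 0 0; -0.5 0.04 0 0 0 0 0; -0.5 0 0 0 0 0 0; -0.8 0 0 0 0 0 0; -0.8 0 0 0 0 0 0; -0.8 0 0 0 0 0 0; -0.8 0 0 0 0 0 0"

```text
time_s: 20.68
ee_pos: [0.5288, -0.1817, 0.4493]
eef_rot: [[-0.001, 0.988, 0.156], [0.0, 0.156, -0.988], [-1.0, -0.001, -0.0]]
ft_force: [1.0, -0.7, 0.4]
width: 0.003
```

```bash
python3 - <<'E'
from h import *
s=camera("scene"); cv2.imwrite("pics/s4.png",cv2.resize(s["img"][90:290,200:400],None,fx=3,fy=3,interpolation=cv2.INTER_CUBIC)); o=observe();print(o["ee_pos"],o["ft_force"])
p=np.array([.602,-.107,0]); r=R(np.radians(9))
for n,z in(("seated",.076),("proud",.09)): q=proj(s,p+r@[0,0,z]); print(n,(q-[200,90])*3)
print("ball",(proj(s,p+r@[-.1235,-.062,.3355])-[200,90])*3)
E
```

```text
[ 0.52888678 -0.18174156  0.45104471] [-1.10111968 -0.80811529  1.75244027]
seated [230.36147814 409.1790178 ]
proud [228.98252647 398.98897501]
ball [273.46947461  67.26259964]
```

View pics/s4.png

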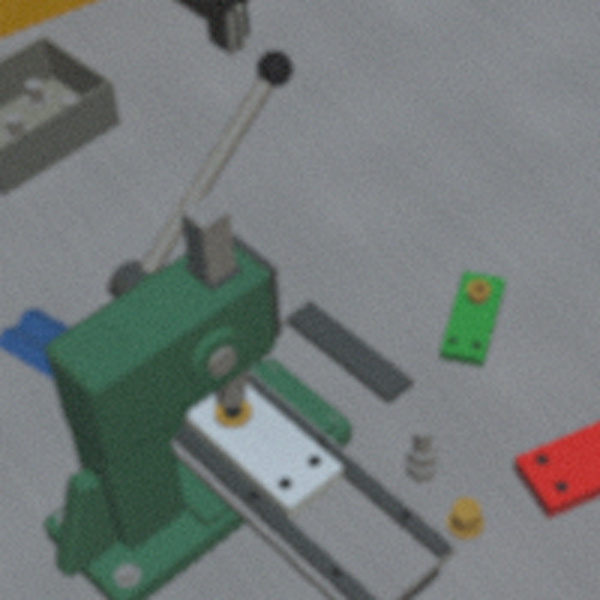

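The lever is back at its stop: the ball is at (275,68), against a predicted (273,67). The bush flange now shows low on the bracket at (233,413), against a predicted (230,409) seated and (229,399) proud. One numeric check on the flange before handing in.

```bash
python3 - <<'E'
from h import *
s=camera("scene"); im=s["img"]
a=cv2.resize(im[215:260,255:300],None,fx=12,fy=12,interpolation=cv2.INTER_CUBIC); cv2.imwrite("pics/s5.png",a)
h=cv2.cvtColor(cv2.resize(im,None,fx=4,fy=4,interpolation=cv2.INTER_CUBIC),cv2.COLOR_BGR2HSV)
m=cv2.inRange(h,(8,90,60),(28,255,255)); m[:900]=0;m[1000:]=0;m[:,:1060]=0;m[:,1180:]=0
x,y,w,hh=cv2.boundingRect(m); print("bronze px",x/4,(x+w)/4,y/4,(y+hh)/4)
p=np.array([.602,-.107,0]); r=R(np.radians(9))
A=np.linspace(0,2*np.pi,90)
for g in(0,.002,.004,.014):
    P=np.array([proj(s,p+r@[.016*np.cos(t),.016*np.sin(t),.072+g+z]) for t in A for z in(0,.004)]); print(g,P.min(0),P.max(0))
E
```

```text
bronze px 272.25 283.25 225.0 231.75
0 [270.49298748 221.4521744 ] [283.18709667 232.37743149]
0.002 [270.41961308 220.96866169] [283.1304298  231.90071396]
0.004 [270.34604726 220.48389928] [283.07361554 231.42274511]
0.014 [269.97532033 218.04117122] [282.78731298 229.01395735]
```

View pics/s5.png

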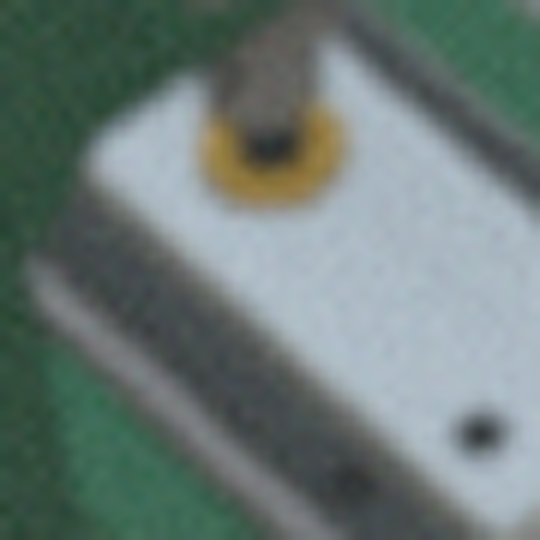

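The flange sits directly on the bracket with no barrel showing. Its lower edge is at row about 232, against a predicted 232.4 for seated and 229 for proud.

```bash
python3 -c "
from plant import *
print(sign_off())"
```

```text
the job is handed in; nothing more can be done
None
```

I pushed the bracket to the stop, pressed the bush in with the lever, let the lever come back up and handed the job in at about 21 s. The hand-in reports no verdict, so the result rests on my own checks.

- **Bracket:** I pushed the end face with the closed fingertips. The bracket met the stop within 1 mm of where I predicted, and the push force rose to about 43 N there. A later picture showed the bush under the ram.
- **Press stroke:** The lever took 6 N at first, about 15–20 N while the bush went in, and 40 N once it bottomed. The 15–20 N is more than the stated 8–12 N, at least partly because I pushed nearer the shaft than 140 mm. I work out a lever angle of roughly 1.0–1.1 rad at the bottom, from the fingertip position.
- **Final picture:** The lever ball is at its raised position to within about 1 pixel. The flange lies on the bracket with no barrel showing: its lower edge is at row 231.75 by colour mask and about 232.3 by eye. I predicted 232.4 for seated and 229.0 for fully proud.
- **Limits of the check:** The camera resolves only about 2–4 mm of bush height per pixel, and the mask value alone would also fit a gap of about 2.5 mm. I count the bush as seated because of the force jump as well.
- **Loose parts:** The bolt, spare bush and flat bar show no visible shift in the pictures, and so does the part of the profile in view. I did not measure any of them. The gripper ended clear of everything.

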